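# Make up a ferrule kit from the counter

### The arm

A 7-joint arm with a two-finger parallel gripper is mounted at the origin on a cart in front of the work surface, level with it; the furniture and walls round the work are solid. World frame = base frame: x ahead of the robot, y to its left, z up, the work surface at z = 0. Lengths are in m, angles in rad, forces in N, time in s.
With the tool pointing down it reaches from about 0.425 to 0.925 m from the base axis. Payload 6.8 kg.
Tool frame: the origin (TCP) lies on the front face of the gripper's body, between the roots of the fingers; the fingertips stand 73 mm ahead of it and the grasp point (between the pads) lies 54 mm ahead of it (env.nose_length is the distance from the TCP to the fingertips, in m); z points along the fingers, y is the line along which they close (so a half turn about z gives the same grasp; the last joint's range is limited). The gripper opens to 85 mm and grips with 20 to 120 N. Pads are 22 mm wide; open, the fingers measure 114 mm over their backs; the gripper's body (76 mm by 85 mm) begins 54 mm behind the grasp point. The pads swing forward as they close: fully open they stand 13 mm farther back than shut.
Start: joints at [1.235, 0.477, 0.022, 1.555, -0.011, 1.109, -0.083], TCP at [0.152, -0.658, 0.304] pointing down, gripper open.
Joint ranges: [-2.96, 2.96], [-0.34, 2.1], [-1.41, 1.46], [0.24, 2.44], [-1.37, 4.51], [0.17, 1.92], [-2.96, 2.96]. Speed limits (rad/s): [2.39, 2.39, 3.14, 3.14, 3.14, 3.14, 3.14].

### API

Orientations are given as a unit quaternion [w, x, y, z].
In Python, from cell import env, kin, camera, calibration, job gives the robot as it stands. The module is installed in compiled form; this text tells all that it offers. Calls block until the motion is done:
- env.reach(position, orientation): joint-space move of the TCP to a pose.
- env.movel(position, velocity=0.15, rot=None, stop_force=None): straight line of the TCP; rot=None keeps the orientation; velocity is the mean speed in m/s. With stop_force (N) it stops when the force on the tool has changed by that much, and returns True; else False.
- env.goto_joints(angles): joint-space move.
- env.grip(opening, f_grip=None): finger opening in m; f_grip is the grip in N (None keeps the last); returns when the fingers have stopped.
- env.dwell(seconds).
- kin.inverse_kinematics(position, orientation): joint angles nearest the present ones, or None.
- env.get_state(): the state.
- camera(name): name is "side" or "top"; returns (picture, depth): 400x640x3 uint8, blue, green, red; 400x640 float32, m along the optical axis (not along the pixel's ray), 0 where there is no reading.
- calibration(name): a dict with "fx", "fy", "cx", "cy" (pixels), "k1" (the pictures are not rectified: a ray, as slopes to the right and down, at radius r is drawn at 1 + k1 r^2 times it, then the intrinsics apply), "rvec" (rotation vector, rad) and "tvec" (3), from world to camera coordinates, as OpenCV has them. Camera axes: x right, y down, z forward; pixel columns grow to the right and rows downward; lengths in m; the calibration is good to about 2 mm. A picture is of the moment at which its call begins. calibration takes no time and is no camera call.
A pose or a line that the arm cannot do raises env.PlanningError and nothing moves.
- job.job_done(): hands the job in; it is judged then, once.
The state is a dict: "time": time; "qpos": joint angles; "joint_velocities": joint speeds; "joint_torque": joint torques, N m; "tcp_pos": TCP position; "orientation": TCP orientation; "force": force on the tool from outside, world axes, zero at the start; "torque": the same for the moment, N m; "opening": finger opening in m; "gripper_force": force on a finger pad.
Only numpy, scipy, OpenCV 4.12 (cv2) and the standard library are available. Lean on these libraries where they do the work, as an engineer would, in place of code of your own. Each camera call takes 0.05 s, during which the arm holds its last target. There are 200 camera calls.

### The job

Make up the ferrule kit: stand the four open crimp ferrules from the counter upright in the tray's wells, the smallest in the smallest well, the two medium ones in the two medium wells (either way round) and the largest in the largest well. The brass coupler and the steel blanking plug, which are closed on top, do not belong to the kit: leave them standing where they are.

Things in the scene. Friction and masses are not known exactly. Their poses are not given: they have to be found in the camera images.
- small_ferrule: Smallest crimp ferrule to be gathered: plain round steel-grey sleeve standing upright, 25 mm in diameter, 34 mm tall, open hole in the top; grip it across the barrel from above, in any direction, near the top. Origin at the centre of its underside, z up along its axis.
- medium_ferrule_a: First of two alike medium-size crimp ferrule to be gathered: plain round steel-grey sleeve standing upright, 32 mm in diameter, 45 mm tall, open hole in the top; grip it across the barrel from above, in any direction, near the top. Origin at the centre of its underside, z up along its axis. The two medium ferrules are interchangeable.
- medium_ferrule_b: Second medium-size crimp ferrule to be gathered: plain round steel-grey sleeve standing upright, 32 mm in diameter, 45 mm tall, open hole in the top; grip it across the barrel from above, in any direction, near the top. Origin at the centre of its underside, z up along its axis.
- large_ferrule: Largest crimp ferrule to be gathered: plain round steel-grey sleeve standing upright, 38 mm in diameter, 52 mm tall, open hole in the top; grip it across the barrel from above, in any direction, near the top. Origin at the centre of its underside, z up along its axis.
- well_small: The smallest well: fixed white plate 63.5 x 63.5 x 10 mm with a round hole 40 mm wide, one of four plates edge to edge in one row (order changes), 64 mm apart, in a fixed black tray 74 x 264 mm, rim 16 mm above the counter. Origin: hole centre, on the tray's inner floor 4 mm above the counter, where the ferrule's foot rests; z up, y along the row, x across it (no neighbours).
- well_medium_a: First of two alike medium-size well: fixed white plate 63.5 x 63.5 x 10 mm with a round hole 48 mm wide, one of four plates edge to edge in one row (order changes), 64 mm apart, in a fixed black tray 74 x 264 mm, rim 16 mm above the counter. Origin: hole centre, on the tray's inner floor 4 mm above the counter, where the ferrule's foot rests; z up, y along the row, x across it (no neighbours).
- well_medium_b: Second medium-size well: fixed white plate 63.5 x 63.5 x 10 mm with a round hole 48 mm wide, one of four plates edge to edge in one row (order changes), 64 mm apart, in a fixed black tray 74 x 264 mm, rim 16 mm above the counter. Origin: hole centre, on the tray's inner floor 4 mm above the counter, where the ferrule's foot rests; z up, y along the row, x across it (no neighbours).
- well_large: The largest well: fixed white plate 63.5 x 63.5 x 10 mm with a round hole 56 mm wide, one of four plates edge to edge in one row (order changes), 64 mm apart, in a fixed black tray 74 x 264 mm, rim 16 mm above the counter. Origin: hole centre, on the tray's inner floor 4 mm above the counter, where the ferrule's foot rests; z up, y along the row, x across it (no neighbours).
- coupler: Look-alike to leave: quick coupler, brass, standing upright, 34 mm in diameter, 52 mm tall, with a hexagon section and a closed, narrower top. Origin at the centre of its underside, z up along its axis.
- plug: Look-alike to leave: blanking plug, steel, round body 32 mm in diameter, 45 mm tall over all, closed on top with a 25 mm hexagon head. Origin at the centre of its underside, z up along its axis. All stand mixed, 60 mm or more centre to centre, with a nut and a tape roll (14 mm high or less, fixed) among them.
Mind the look-alikes: they are no part of the job. Leave any orange or turquoise look-alike of the large_ferrule alone. Leave any orange look-alike of the small_ferrule alone.

How it is judged:
At the end, for the whole second after the job is handed in: Each ferrule stands in a well of its own size (mediums either way round): within 13 mm of the hole's centre, foot within 5 mm of the tray floor, upright within 0.12 rad, at rest. Coupler and plug stand upright, at rest, within 25 mm of where they started (horizontal distance between small_ferrule and well_small below 0.013 m and z of small_ferrule in the frame of well_small between -0.004 and 0.005 m and horizontal distance between large_ferrule and well_large below 0.013 m and z of large_ferrule in the frame of well_large between -0.004 and 0.005 m and (((horizontal distance between medium_ferrule_a and well_medium_a below 0.013 m and z of medium_ferrule_a in the frame of well_medium_a between -0.004 and 0.005 m) and (horizontal distance between medium_ferrule_b and well_medium_b below 0.013 m and z of medium_ferrule_b in the frame of well_medium_b between -0.004 and 0.005 m)) or ((horizontal distance between medium_ferrule_a and well_medium_b below 0.013 m and z of medium_ferrule_a in the frame of well_medium_b between -0.004 and 0.005 m) and (horizontal distance between medium_ferrule_b and well_medium_a below 0.013 m and z of medium_ferrule_b in the frame of well_medium_a between -0.004 and 0.005 m))) and angle between each of small_ferrule, medium_ferrule_a, medium_ferrule_b, large_ferrule, coupler, plug's own z axis and vertical below 0.12 rad and linear speed of each of small_ferrule, medium_ferrule_a, medium_ferrule_b, large_ferrule, coupler, plug below 0.02 m/s and distance of each of coupler, plug from where it was at the start of the episode below 0.025 m); the robot touches nothing.
It fails at once if the coupler is carried off or knocked over (distance of coupler from where it was at the start of the episode above 0.04 m or angle between coupler's own z axis and vertical above 0.5 rad).
It fails at once if the plug is carried off or knocked over (distance of plug from where it was at the start of the episode above 0.04 m or angle between plug's own z axis and vertical above 0.5 rad).
It also fails if it takes over 112 s, if anything falls off the work surface, if the arm or the gripper's body presses on something with over 40 N, if the wrist force passes 120 N, or if a joint passes its speed limit or range.

## Working session

There is one attempt and no reset: what is moved stays moved. The work goes in short steps, each a Python script; the robot and the scene stay as the last script left them, time stands still between calls to the robot, and variables do not carry over. Pictures are saved under pics/ and viewed, at most 14 in all, crops included, and the job is handed in when it is done.

```bash
mkdir -p pics
python3 - <<'E'
from cell import env,camera,calibration
import cv2,numpy as np
for n in("top","side"):
    p,d=camera(n);cv2.imwrite(f"pics/{n}0.png",p);np.save(f"pics/{n}d.npy",d);c=calibration(n);print(n,c)
    R,_=cv2.Rodrigues(np.array(c["rvec"],float));print(-R.T@np.array(c["tvec"]).ravel(),(d==0).mean())
s=env.get_state();print(s["time"],s["tcp_pos"],s["orientation"])
E
```

```text
top {'fx': 386.26364514124384, 'fy': 386.26364514124384, 'cx': 318.8104867044173, 'cy': 199.10475782039885, 'k1': -0.02562840515506514, 'rvec': array([ 2.15487997, -2.2184932 ,  0.07771374]), 'tvec': array([0.03881056, 0.50529306, 0.99002375])}
[0.43641456 0.02680906 1.02264264] 0.00398828125
side {'fx': 382.7969148396066, 'fy': 382.7969148396066, 'cx': 316.0271548472024, 'cy': 194.61076437656914, 'k1': -0.03922757583880717, 'rvec': array([ 0.3409698 , -2.56789268,  1.48829689]), 'tvec': array([0.52218314, 0.06537271, 0.80860732])}
[0.31217194 0.784558   0.46670339] 0.00405078125
0.1 [ 0.15235423 -0.65715804  0.30301755] [-7.99505081e-04  9.93515648e-01  1.13692533e-01 -1.64091382e-04]
```

View pics/top0.png

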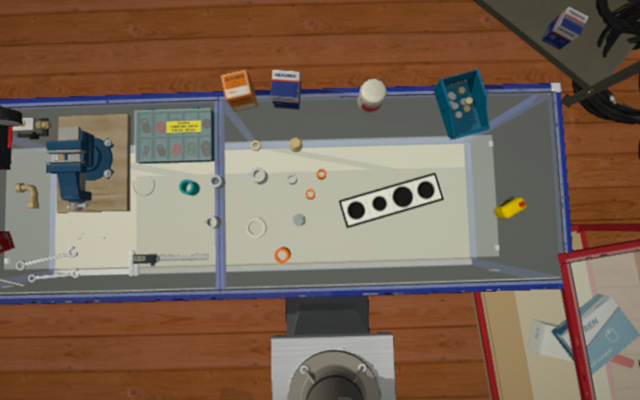

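View pics/side0.png

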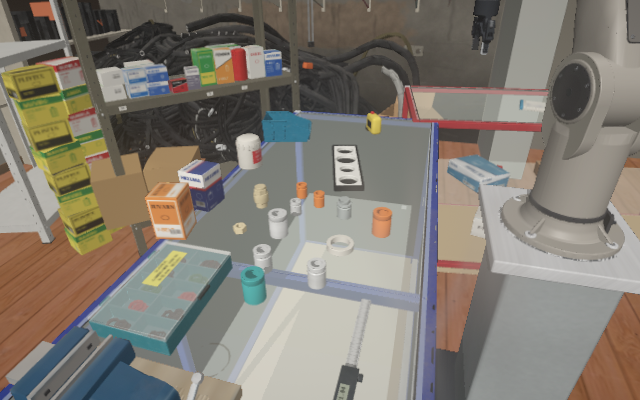

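The top view shows the tray at about (390,200). The grey ring candidates are (216,182), (212,222), (260,175), (292,179) and (299,220), and the last one looks like the plug. The tape roll is at (257,227), the coupler at (296,145) and the nut at (255,146). The orange and turquoise decoys are at (321,174), (310,194), (283,255) and (189,187). Next I'll take a close crop and measure heights from depth.

```bash
cat > h.py <<'E'
import cv2,numpy as np
from cell import env,kin,camera,calibration,job
def ray(n,uv):
    c=calibration(n);R,_=cv2.Rodrigues(np.array(c["rvec"],float));t=np.array(c["tvec"],float).ravel()
    uv=np.asarray(uv,float).reshape(-1,1,2)
    K=np.array([[c["fx"],0,c["cx"]],[0,c["fy"],c["cy"]],[0,0,1]])
    s=cv2.undistortPoints(uv,K,np.array([c["k1"],0,0,0.]))[:,0]
    return -R.T@t,np.c_[s,np.ones(len(s))]@R
def plane(n,uv,z):
    o,r=ray(n,uv);return o+r*((z-o[2])/r[:,2])[:,None]
def cloud(n,d):
    v,u=np.mgrid[:400,:640];o,r=ray(n,np.c_[u.ravel(),v.ravel()])
    return (o+r*d.reshape(-1,1)).reshape(400,640,3)
E
python3 - <<'E'
from h import *
p=cv2.imread("pics/top0.png");d=np.load("pics/topd.npy")
cv2.imwrite("pics/crop1.png",cv2.resize(p[120:270,170:340],None,fx=4,fy=4,interpolation=cv2.INTER_CUBIC)[:600])
P=cloud("top",d);z=P[...,2]
np.set_printoptions(precision=4,suppress=True,linewidth=150)
for nm,(u,v) in dict(a=(216,182),b=(212,222),c=(260,175),dd=(292,179),plug=(299,220),coup=(296,145),o1=(321,174),o2=(310,194),o3=(283,255),t=(189,187)).items():
    w=z[v-8:v+9,u-8:u+9]; top=np.percentile(w,97)
    m=w>top-0.006; q=P[v-8:v+9,u-8:u+9][m]
    print(nm,top,w.min(),(q.min(0)+q.max(0))[:2]/2,np.ptp(q,0)[:2])
print(z[100:295:8,220]); print(z[255,200:240:2]); print(z[200,205:240:2])
s=cv2.imread("pics/side0.png");cv2.imwrite("pics/crop2.png",cv2.resize(s[170:320,220:420],None,fx=4,fy=4,interpolation=cv2.INTER_CUBIC))
E
```

```text
a 0.046927596614779424 -0.0037133907998936344 [0.5583 0.2876] [0.0306 0.0293]
b 0.048025272792544996 -0.004602160507893194 [0.4529 0.1704] [0.033  0.2871]
c 0.05448876963986788 -0.0039052470704106224 [0.512  0.1093] [0.1511 0.1649]
dd 0.03586915210073602 -0.00606142984729785 [0.5044 0.0657] [0.1359 0.0778]
plug 0.04661635908183658 -0.004406376084370001 [0.4529 0.0782] [0.0204 0.0204]
coup 0.05476368450010316 -0.005200885918078102 [0.5489 0.0602] [0.225  0.0669]
o1 0.035319324144422834 -0.005241605211046219 [0.5096 0.0165] [0.1465 0.021 ]
o2 0.035523932512954604 -0.005493029280273731 [0.4831 0.043 ] [0.0933 0.0325]
o3 0.054312091679832496 -0.00452062716876922 [0.3916 0.0823] [0.0896 0.1109]
t 0.05464590230610436 -0.004899626755458408 [0.5444 0.3559] [0.036 0.033]
[-0.0002  0.0058 -0.0016 -0.0005  0.0011  0.0022  0.0001 -0.0002  0.0002  0.0015  0.0441  0.01    0.0009  0.0012 -0.0002  0.0013  0.0003  0.0022
  0.0005 -0.0012  0.0006 -0.0019 -0.0006 -0.0012  0.0008]
[ 0.0031  0.0049  0.0032  0.0038 -0.0017  0.0014  0.0015  0.001   0.0021 -0.0003  0.0024  0.0006 -0.0016  0.0012 -0.      0.0008  0.0008  0.0024
  0.0012  0.0006]
[-0.0035  0.0004 -0.002   0.0047  0.0007  0.     -0.0004  0.0037  0.0035  0.0024  0.0025 -0.0016 -0.0005 -0.0004  0.0021  0.0005 -0.0002  0.0006]
```

View pics/crop1.png

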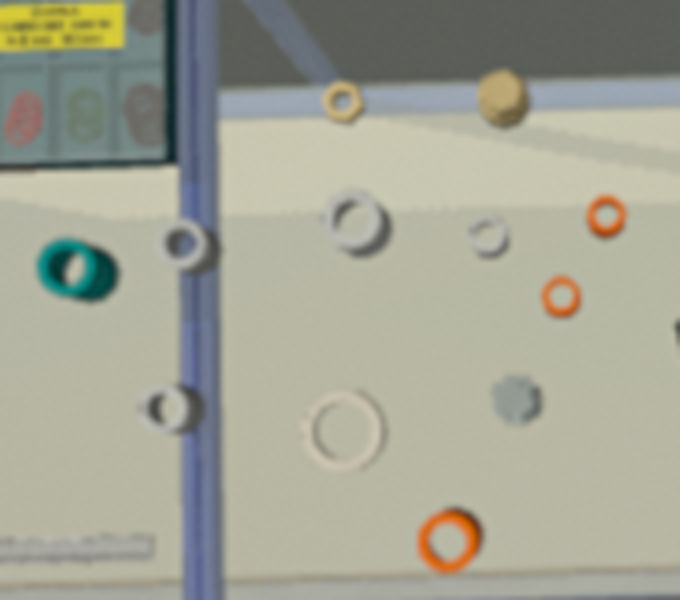

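View pics/crop2.png

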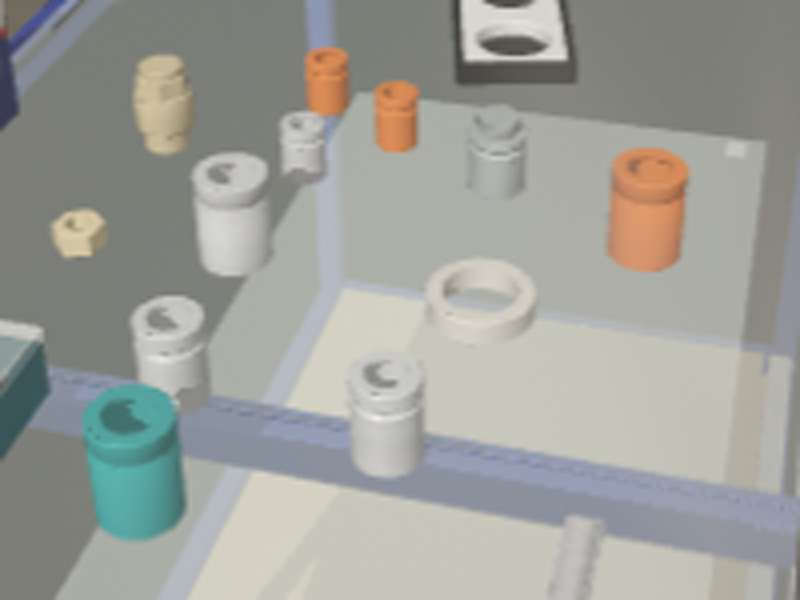

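Crops: the four plain grey open sleeves are large (260,175), small (292,179), and mediums (216,182) and (212,222). The closed hex-headed plug is at (299,220) and the brass coupler at (296,145). The orange and turquoise decoys stay. Well order from left to right is medium, small, large, medium. Next I'll measure positions.

```bash
cat > loc.py <<'E'
from h import *
np.set_printoptions(precision=4,suppress=True)
p,d=camera("top");P=cloud("top",d);z=P[...,2]
L={}
for nm,(u,v,h,D) in dict(med1=(216,182,.045,.032),med2=(212,222,.045,.032),large=(260,175,.052,.038),small=(292,179,.034,.025),plug=(299,220,.045,.025),coup=(296,145,.052,.03),o1=(321,174,.034,.025),o2=(310,194,.034,.025),o3=(283,255,.052,.038),tq=(189,187,.052,.038)).items():
    m=np.zeros(z.shape,np.uint8);m[v-12:v+13,u-12:u+13]=(abs(z-h)<.008)[v-12:v+13,u-12:u+13]
    n,lab,st,_=cv2.connectedComponentsWithStats(m);k=1+st[1:,4].argmax()
    vu=np.argwhere(lab==k)[:,::-1];w=plane("top",vu,h)[:,:2]
    c,r=cv2.minEnclosingCircle((w*1000).astype(np.float32));L[nm]=(np.array(c)/1000).tolist();print(nm,L[nm],2*r,st[k,4])
hsv=cv2.cvtColor(p,cv2.COLOR_BGR2HSV);m=np.zeros(z.shape,np.uint8)
m[165:235,330:455]=((hsv[...,2]>170)&(hsv[...,1]<25))[165:235,330:455]*255
cs,_=cv2.findContours(m,cv2.RETR_EXTERNAL,cv2.CHAIN_APPROX_NONE);cn=max(cs,key=cv2.contourArea)
w=plane("top",cn[:,0],.014)[:,:2]*1000;(c,s,a)=cv2.minAreaRect(w.astype(np.float32));print("rect",c,s,a)
b=cv2.boxPoints((c,s,a));e=max((b[1]-b[0],b[2]-b[1]),key=np.linalg.norm);e=e/np.linalg.norm(e);e=e*np.sign(e[1])
for k in(96,32,-32,-96):
    q=np.array(c)+k*e;L[f"w{k}"]=(q/1000).tolist();print(k,q)
L["dir"]=e.tolist();print(e,env.nose_length)
cs,_=cv2.findContours(cv2.inRange(p[165:235,330:455],(0,0,0),(60,60,60))&cv2.morphologyEx(m,cv2.MORPH_CLOSE,np.ones((25,25)))[165:235,330:455],cv2.RETR_LIST,cv2.CHAIN_APPROX_NONE)
for cn in cs:
    if cv2.contourArea(cn)>60:
        w=plane("top",cn[:,0]+[330,165],.014)[:,:2]*1000;print("hole",cv2.minEnclosingCircle(w.astype(np.float32)))
import json;json.dump(L,open("L.json","w"))
E
python3 loc.py
```

```text
med1 [0.5585388793945313, 0.2877176513671875] 31.937950134277344 81
med2 [0.45395358276367187, 0.29902099609375] 33.01021194458008 88
large [0.5700867309570312, 0.178303955078125] 38.3578987121582 116
small [0.56029541015625, 0.09376222229003907] 25.16515350341797 49
plug [0.4529432373046875, 0.07956782531738281] 27.380434036254883 68
coup [0.6478984985351562, 0.0813476791381836] 29.386035919189453 96
o1 [0.5706422729492188, 0.016582168579101563] 24.810346603393555 48
o2 [0.5189016723632812, 0.04766382598876953] 24.303468704223633 45
o3 [0.3655650024414063, 0.12223059844970703] 38.246917724609375 117
tq [0.5450791625976562, 0.357887451171875] 39.81123352050781 124
rect (486.7353820800781, -116.83047485351562) (62.30577850341797, 155.95053100585938) 14.596122741699219
96 [462.543  -23.9288]
32 [478.6713 -85.8632]
-32 [ 494.7995 -147.7977]
-96 [ 510.9277 -209.7322]
[-0.252   0.9677] 0.0726
hole ((475.57366943359375, -71.65873718261719), 20.575977325439453)
hole ((491.6166687011719, -133.18185424804688), 16.60865592956543)
hole ((507.3804931640625, -195.0884246826172), 24.582944869995117)
hole ((523.620361328125, -256.88543701171875), 20.740158081054688)
```

```bash
cat > pp.py <<'E'
from h import *
from scipy.spatial.transform import Rotation as Ro
W={"ml":(.476,-.073),"s":(.492,-.1345),"l":(.508,-.1965),"mr":(.5245,-.2585)}
def quat(phi,pos):
    q0=np.array(env.get_state()["qpos"]);best=None
    for f in(phi,phi+np.pi):
        y=np.array([np.cos(f),np.sin(f),0]);z=np.array([0,0,-1.])
        q=Ro.from_matrix(np.c_[np.cross(y,z),y,z]).as_quat()[[3,0,1,2]]
        s=kin.inverse_kinematics(pos,q)
        if s is None: continue
        c=abs(np.array(s)-q0).max()
        if best is None or c<best[0]: best=(c,q)
    return best[1]
def pick(xy,h,D,tip,phi=0.,zt=.22):
    z=env.nose_length+tip; a=[*xy,zt]
    env.reach(a,quat(phi,a)); env.grip(min(D+.024,.085),40)
    env.movel([*xy,z],.15); env.grip(0.0 if D<.01 else D-.008,40)
    s=env.get_state();print("grip",s["opening"],s["gripper_force"],s["force"])
    env.movel([*xy,zt],.2);s=env.get_state();print("up",s["opening"],s["gripper_force"],s["time"])
def place(xy,D,tip,phi=.254,zt=.22):
    a=[*xy,zt]; env.reach(a,quat(phi,a))
    z=env.nose_length+tip+.0045
    hit=env.movel([*xy,z+.01],.15,stop_force=15) or env.movel([*xy,z],.05,stop_force=8)
    s=env.get_state();print("down",hit,s["tcp_pos"],z,s["opening"])
    env.grip(D+.016);env.movel([*xy,zt],.2);print("t",env.get_state()["time"])
E
python3 - <<'E'
from pp import *
pick((.4540,.299),.045,.032,.024); cv2.imwrite("pics/g1.png",camera("side")[0])
place(W["mr"],.032,.024); cv2.imwrite("pics/p1.png",camera("side")[0])
cv2.imwrite("pics/p1t.png",camera("top")[0])
a=[cv2.imread("pics/g1.png")[60:360,180:580],cv2.imread("pics/p1.png")[60:360,180:580]]
cv2.imwrite("pics/v1.png",np.hstack(a))
E
```

```text
grip 0.030575303178405736 39.36376869678497 [ 0.23864801 -0.87744084  6.95289996]
up 0.03041988622333039 39.61753785610199 6.15
down True [ 0.52573097 -0.25879674  0.10153678] 0.1011 0.030559949358911695
t 10.4583
```

View pics/v1.png

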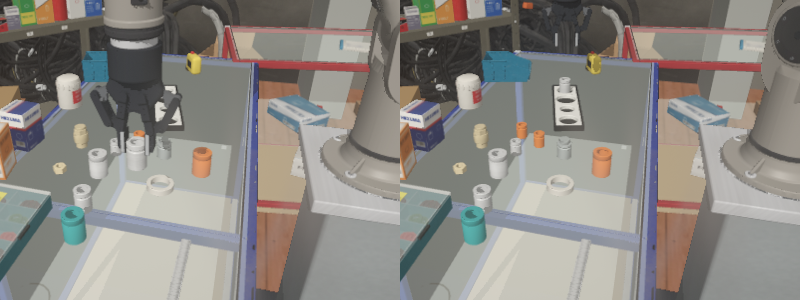

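The left half shows the medium held upright. The right half shows it standing in the far well, around (565,85). Touchdown was at the expected height, so I'll do the rest.

Run:
```python
from pp import *
pick((.5702,.1782),.052,.038,.030);place(W["l"],.038,.030)
pick((.5602,.0937),.034,.025,.013);place(W["s"],.025,.013)
pick((.5585,.2877),.045,.032,.024);place(W["ml"],.032,.024)
env.movel([.45,.05,.3],.25) 
t=camera("top")[0];s=camera("side")[0]
cv2.imwrite("pics/f.png",np.hstack([cv2.resize(s[110:260,230:430],None,fx=2,fy=2),cv2.resize(t[130:280,280:480],None,fx=2,fy=2)]))
```

```text
grip 0.03666824331603106 39.7018826007843 [-0.86152276 -0.59545652  5.99615603]
up 0.03650045242614279 40.166067481040955 14.475
down True [ 0.50935389 -0.19671041  0.10760514] 0.1071 0.03628650048704161
t 18.0417
grip 0.023406051804935175 39.05932903289795 [-0.78238333 -0.5020682   6.01526923]
up 0.023104872833999646 39.236462116241455 21.6167
down True [ 0.49293233 -0.13477561  0.0906754 ] 0.0901 0.02331646190950303
t 24.9
grip 0.03043052566779789 39.550877809524536 [ 0.38236855 -0.96237976  6.09117003]
up 0.03048121465016605 39.595545530319214 28.8583
down True [ 0.47691529 -0.07314768  0.10122774] 0.1011 0.030412189898167446
t 32.475
```

View pics/f.png

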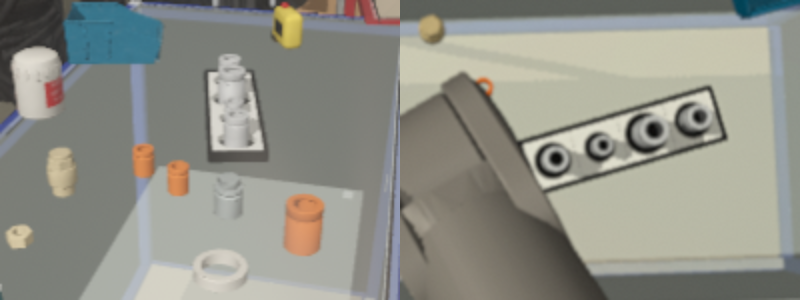

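The picture shows all four ferrules upright in their wells, with the coupler and plug untouched. One quick depth check on centring, then I'll hand in.

Run:
```python
from pp import *
P=cloud("top",camera("top")[1])
for k,h in dict(ml=.049,s=.038,l=.056,mr=.049).items():
    w=np.array(W[k]);m=(np.hypot(*(P[...,:2]-w).transpose(2,0,1))<.03)&(abs(P[...,2]-h)<.005)
    q=P[m][:,:2]*1000;c,r=cv2.minEnclosingCircle(q.astype(np.float32));print(k,np.array(c)-w*1000,r,np.median(P[m][:,2]))
job.job_done()
```

```text
ml [-0.3460083  0.9069519] 15.858443260192871 0.0489442864359565
s [-0.64587402  0.24371338] 12.190030097961426 0.03789322296316855
l [-0.618927   -0.05473328] 19.093883514404297 0.055922013563475925
mr [-0.66583252  1.72039795] 16.483415603637695 0.04842884707570727
the job is handed in; nothing more can be done
```

The job is handed in: all four ferrules stand in wells of their own size, each measured within about 2 mm of the well centre I had estimated, and the coupler and plug were left where they stood; the judge's result was not shown.

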